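Set the length stop of the tube-cutting jig

TASK

Set the length stop of the tube-cutting jig: push the steel stop pin along the long leg of its L-shaped slot to the corner, then push it along the short leg, fully home at the end beside the tube trough. Only push it with the fingertips or the outside of the fingers: never grip, lift or tip it. Leave the glass tube in the trough and the things behind the jig alone, and take the hand away at the end.

Things in the scene. Friction and masses are not known exactly. Their poses are not given: they have to be found in the camera images.
- jig: fixed aluminium jig; origin on the bench, z up. Flat top 46 mm high spans its own x -60..27, y -84..92 mm (yaw 0: x away from the robot, y left). L-shaped slot 15 mm wide, 26 deep: long leg along y at x=-30, short leg from the corner along +x at y=-50. A steel tube trough, lips 45 mm high, lies along the far edge: x 27..43, y -84..126. A fixed clamp block 125 mm high stands nearer the robot, to the left.
- slot_start (a point): point on the jig's top face, centre line of the slot's long leg, where the pin's axis lies when it is at the very start of the long leg (jig frame -30, +60, 46 mm; the wall lets the pin go 1.5 mm farther)
- slot_corner (a point): point on the jig's top face where the centre lines of the two legs cross: the pin's axis is here (within 1.5 mm) when it is in the corner (jig frame -30, -50, 46 mm)
- slot_end (a point): point on the jig's top face, on the centre line of the short leg, where the pin's axis lies when the pin touches the end wall of the short leg (jig frame +15, -50, 46 mm)
- stop_pin: loose oiled steel pin, ~0.5 kg, low friction (~0.25), slides at 1-3 N; can be lifted out. Origin on its axis, under its flange, on the jig's top; z up. Shank below: 12 mm diameter, 22 long (1.5 mm play each side). Flange 56 mm diameter, 14 high; on it a knob 36 mm diameter, top 38 mm above origin. Push it low, on the flange rim. Starts in the first half of the long leg, stays where left.
- tube: glass tube 130 mm long, 9 mm thick, lying loose in the jig's trough, its top 49 mm above the bench; origin at the middle of its underside. Leave alone.
- nozzle: brass burner nozzle, 40 mm high, standing on the bench behind the jig; origin under its centre. Leave alone.
- crucible: white ceramic crucible 50 mm wide, 42 mm high, standing on the bench behind the jig; origin under its centre. Leave alone.
- bolt: steel cap bolt 45 mm high, 16 mm wide, standing on the bench behind the jig; origin under its centre. Leave alone.
There are look-alikes about, which are no part of the job. What is shaped like the stop_pin but green or turquoise is not meant.

How it is judged:
On the way, in this order (a step that is already met when the one before it is completed fails the run):
1. the pin has been pushed along the long leg to the corner (y of stop_pin in the frame of jig below -0.045 m and x of stop_pin in the frame of jig below -0.024 m and z of stop_pin in the frame of jig below 0.049 m).
2. the pin has been pushed along the short leg to its end (x of stop_pin in the frame of jig above 0.0115 m and y of stop_pin in the frame of jig between -0.055 and -0.045 m), for 0.1 s.
At the end, for the whole second after the job is handed in: the stop pin stands at rest at the end of the short leg, its axis within 3.5 mm of the end position, its flange flat on the jig (raised less than 2 mm, tilted less than 0.05 rad); the tube has moved less than 12 mm, the nozzle, crucible and bolt less than 15 mm (horizontal distance between stop_pin and slot_end below 0.0035 m and z of stop_pin in the frame of jig below 0.048 m and angle between stop_pin's own z axis and vertical below 0.05 rad and linear speed of stop_pin below 0.01 m/s and distance of tube from where it was at the start of the episode below 0.012 m and distance of each of nozzle, crucible, bolt from where it was at the start of the episode below 0.015 m); the robot touches nothing.
It fails at once if the stop pin is lifted (its underside more than 8 mm above the jig's top) (z of stop_pin in the frame of jig above 0.054 m).
It fails at once if the stop pin is tipped by more than 0.3 rad (angle between stop_pin's own z axis and vertical above 0.3 rad).
It fails at once if the stop pin is gripped: more than 30 N from the fingers while it stands still on the long leg, short of the corner, or between the corner and the end (contact force between the fingers and stop_pin above 30 N and linear speed of stop_pin below 0.01 m/s and (y of stop_pin in the frame of jig above -0.04 m or x of stop_pin in the frame of jig between -0.02 and 0.008 m)).
It fails at once if the glass tube is disturbed (distance of tube from where it was at the start of the episode above 0.012 m).
It fails at once if the nozzle, crucible or bolt is disturbed (distance of any of nozzle, crucible, bolt from where it was at the start of the episode above 0.015 m).
It also fails if it takes over 51 s, if anything falls off the work surface, if the arm or the gripper's body presses on something with over 40 N, if the wrist force passes 120 N, or if a joint passes its speed limit or range.

ROBOT

A 6-joint arm with a two-finger parallel gripper is mounted at the origin on a cart in front of the work surface, level with it; the furniture and walls round the work are solid. World frame = base frame: x ahead of the robot, y to its left, z up, the work surface at z = 0. Lengths are in m, angles in rad, forces in N, time in s.
With the tool pointing down it reaches from about 0.35 to 0.975 m from the base axis. Payload 4.9 kg.
Tool frame: the origin (TCP) lies between the finger pads; the fingertips stand 25 mm ahead of it and the grasp point (between the pads) lies 6 mm ahead of it; z points along the fingers, y is the line along which they close (so a half turn about z gives the same grasp; the last joint's range is limited). The gripper opens to 85 mm and grips with 20 to 120 N. Pads are 22 mm wide; open, the fingers measure 114 mm over their backs; the gripper's body (76 mm by 85 mm) begins 54 mm behind the grasp point. The pads swing forward as they close: fully open they stand 13 mm farther back than shut.
Start: joints at [-1.456, 0.053, 1.613, -0, 1.476, -0.119], TCP at [0.145, -0.608, 0.256] pointing down, gripper open.
Joint ranges: [-3.01, 3.01], [-1.01, 2.22], [0.06, 2.58], [-1.02, 4.17], [0.09, 2.62], [-3.14, 3.14]. Speed limits (rad/s): [2.57, 2.57, 3.14, 3.14, 3.14, 3.14].

INTERFACE

Orientations are given as a unit quaternion [w, x, y, z].
In Python, from plant import manip gives the robot as it stands.
- The arm moves only by the shell command python3 -m inch 'ROWS'. ROWS is JSON, a list of rows, each a list of 3 entries, a list of its own where there are three numbers: the shift along the tool's x, y, z in m, then the turn, a rotation vector about the tool's x, y, z in rad, then the opening, from 0 (shut) to 1 (fully open). A call has 1 to 8 rows; each row shifts and turns the commanded pose from where the row before left it, along the tool's axes as they then stand; what a row does not reach is not made up. A row lasts 1/10 s, in which the tool goes at most 50 mm and 8.59 degrees, less where a joint would pass 70% of its speed; a pose out of reach is approached as far as the arm can. A call with a gripper value outside its range is refused whole. The fingers move at their own pace and stop on an object; the grip force is fixed at half the most. Time passes only in rows, so rows that do not move let the fingers close. It gives the time, the measured TCP pose, the force, the opening and the grip force at its end, in the units of the state.
- manip.state(): the state, without advancing time (a new reading comes with each control period).
- manip.grab_frame(name): name is "side" or "top"; returns (picture, depth): 480x640x3 uint8, red, green, blue; 480x640 float32, m along the optical axis (not along the pixel's ray), 0 where there is no reading.
- manip.camera_params(name): a dict with "camera_matrix" (3x3 intrinsics, pixels), "k1" (the pictures are not rectified: a ray, as slopes to the right and down, at radius r is drawn at 1 + k1 r^2 times it, then the intrinsics apply), "rvec" (rotation vector, rad) and "tvec" (3), from world to camera coordinates, as OpenCV has them. Camera axes: x right, y down, z forward; pixel columns grow to the right and rows downward; lengths in m; the calibration is good to about 2 mm. A picture is of the moment at which its call begins. camera_params takes no time and is no camera call.
- manip.job_done(): hands the job in; it is judged then, once.
Trained networks look in the newest picture that a camera, given by its name, has taken for a name from the list of things; names that differ only in an ending like _2 or _b are one class to them, and where a whole thing is asked for, a point or a joint stands for the part that bears it (a point fixed in the world has none). Each returns a list of dicts, best first, with "score" (0 to 1); they miss things now and then, are a little off and sometimes report something else, mostly with a low value. They report only what shows in the picture. A call takes as long as a camera call. They do not tell look-alikes from the thing itself.
- manip.look_for(camera, label): "point" ([x, y, z] in m, in world coordinates, good to about 4 mm: the middle of the surface that is visible of it).
The state is a dict: "time": time; "joint_pos": joint angles; "joint_vel": joint speeds; "joint_efforts": joint torques, N m; "tool_pos": TCP position; "tool_rot": TCP orientation; "contact_force": force on the tool from outside, world axes, zero at the start; "ft_torque": the same for the moment, N m; "gripper_width": opening from 0.0 (shut) to 1.0 (fully open); "grasp_force": force on a finger pad.
Only numpy, scipy, OpenCV 4.12 (cv2) and the standard library are available. Lean on these libraries where they do the work, as an engineer would, in place of code of your own. Each camera call takes 0.05 s, during which the arm holds its last target. There are 200 camera calls.

## Working session

There is one attempt and no reset: what is moved stays moved. The work goes in short steps, Python scripts to look and compute and a shell command to move; the robot and the scene stay as the last step left them, time stands still between calls to the robot, and variables do not carry over. Pictures are saved under pics/ and viewed, at most 10 in all, crops included, and the job is handed in when it is done.

```bash
mkdir -p pics
cat > h.py <<'E'
import numpy as np, cv2
from plant import manip
def cam(n):
    p=manip.camera_params(n); R,_=cv2.Rodrigues(np.array(p["rvec"],float)); return np.array(p["camera_matrix"],float),p["k1"],R,np.array(p["tvec"],float).ravel()
def world(n,u,v,d):
    K,k1,R,t=cam(n)
    q=cv2.undistortPoints(np.array([[[u,v]]],float),K,np.array([k1,0,0,0.]))[0,0]
    return R.T@(np.array([q[0]*d,q[1]*d,d])-t)
def onz(n,u,v,z):
    a=world(n,u,v,0.); b=world(n,u,v,1.); return a+(b-a)*(z-a[2])/(b[2]-a[2])
def pix(n,P):
    K,k1,R,t=cam(n); return cv2.projectPoints(np.array([P],float),cv2.Rodrigues(R)[0],t,K,np.array([k1,0,0,0.]))[0].ravel()
E
python3 - <<'E'
from h import *
for n in("top","side"):
    im,d=manip.grab_frame(n); cv2.imwrite(f"pics/{n}0.png",im[:,:,::-1]); np.save(f"pics/{n}0.npy",d)
    K,k1,R,t=cam(n); print(n,K[0,0],k1,-R.T@t)
    for l in("stop_pin","jig","tube","nozzle","crucible","bolt"):
        for r in manip.look_for(n,l)[:3]: print(l,np.round(r["point"],3),round(r["score"],2),pix(n,r["point"]).round())
s=manip.state(); print(s)
E
```

```text
top 464.6738933086469 0.02143208780150727 [ 0.46757319 -0.07181793  0.90680146]
stop_pin [0.558 0.053 0.036] 0.72 [248. 272.]
stop_pin [ 0.581 -0.076  0.058] 0.7 [317. 259.]
stop_pin [ 0.485 -0.151  0.035] 0.6 [357. 313.]
jig [ 0.622 -0.137  0.044] 0.94 [350. 239.]
tube [ 0.651 -0.059  0.05 ] 0.89 [308. 223.]
crucible [ 0.706 -0.083  0.02 ] 0.89 [321. 199.]
bolt [ 0.672 -0.026  0.026] 0.54 [292. 215.]
bolt [ 0.626 -0.135  0.045] 0.29 [349. 237.]
side 549.7954849299731 0.051821022093376856 [ 0.61011917 -0.82504809  0.41121318]
stop_pin [0.553 0.04  0.043] 0.84 [273. 229.]
stop_pin [ 0.491 -0.167  0.04 ] 0.78 [222. 292.]
stop_pin [ 0.585 -0.096  0.059] 0.61 [290. 255.]
jig [ 0.623 -0.18   0.042] 0.81 [318. 292.]
tube [ 0.649 -0.079  0.05 ] 0.58 [334. 254.]
nozzle [ 0.713 -0.157  0.02 ] 0.57 [382. 296.]
crucible [ 0.706 -0.101  0.027] 0.78 [372. 273.]
bolt [ 0.68 -0.03  0.02] 0.47 [351. 257.]
{'time': 0.7, 'joint_pos': array([-1.45599385e+00,  5.26864883e-02,  1.61285525e+00, -1.70958743e-05,
        1.47595785e+00, -1.18996142e-01]), 'joint_vel': array([-0.00026425, -0.00200051, -0.00101093, -0.00043754,  0.00142748,
       -0.00227345]), 'joint_efforts': array([ 2.86738959e-04, -3.93557024e+01, -3.70364857e+01, -1.25086372e-04,
        4.17338833e-04,  1.07909909e-05]), 'tool_pos': array([ 0.14479613, -0.60800562,  0.25633873]), 'tool_rot': array([ 4.65185641e-05,  9.93174958e-01,  1.16634049e-01, -8.60712254e-06]), 'contact_force': array([ 0.99864941, -0.13028366, -0.41896637]), 'ft_torque': array([-0.04010487,  0.02339346,  0.02523641]), 'grasp_force': 0.0, 'gripper_width': 1.000028921674568}
```

View pics/top0.png

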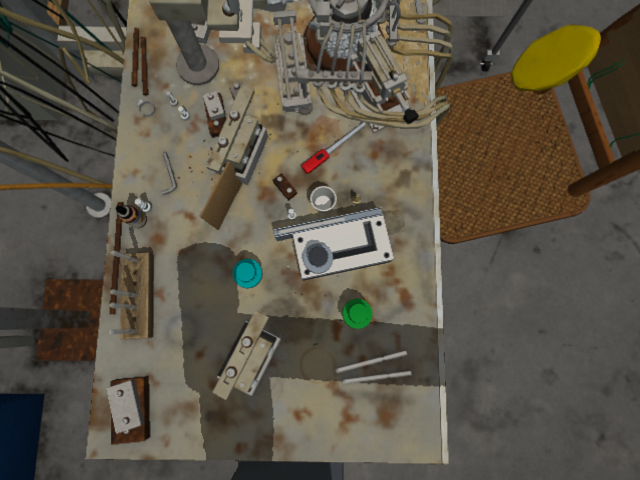

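View pics/side0.png

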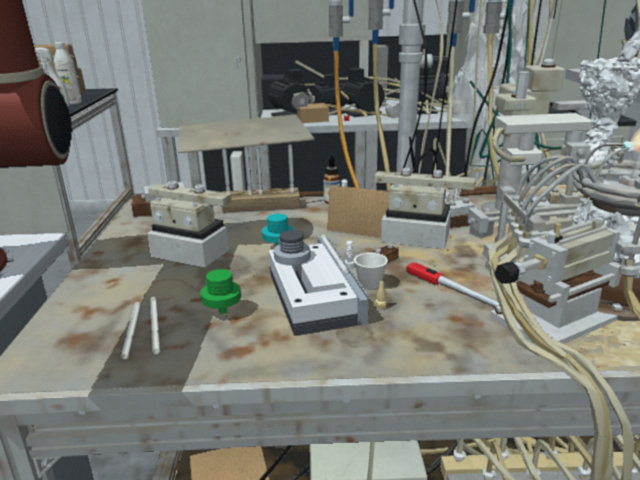

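The top view shows the steel-grey pin at (317,257) in the jig's slot. The look-alikes are turquoise at (248,272) and green at (357,313), both on the bench outside the slot. The clamp block is at about (247,355). I choose the grey pin at (317,257) and check it in a close crop.

Run:
```python
from h import *
im=cv2.imread("pics/top0.png")
c=im[190:300,255:415]; cv2.imwrite("pics/crop0.png",cv2.resize(c,None,fx=5,fy=5,interpolation=cv2.INTER_CUBIC))
d=np.load("pics/top0.npy")
# height map near jig: pixels -> world
v,u=np.mgrid[190:300,255:415]
P=np.array([world("top",a,b,d[b,a]) for a,b in zip(u.ravel(),v.ravel())])
def show(m,nm):
    q=P[m]; r=cv2.minAreaRect(q[:,:2].astype(np.float32)*1000); print(nm,m.sum(),r, q[:,2].mean())
g=(P[:,2]>.041)&(P[:,2]<.051)&(P[:,0]>.5)
lab=cv2.connectedComponents(g.reshape(v.shape).astype(np.uint8))[1].ravel()
k=np.bincount(lab[lab>0]).argmax(); show(lab==k,"top")
k=(P[:,2]>.075)&(P[:,2]<.09); show(k,"knob"); print(P[k].mean(0))
k=(P[:,2]>.056)&(P[:,2]<.065); show(k,"flange")
# clamp
v,u=np.mgrid[300:410:2,200:300:2]
Q=np.array([world("top",a,b,d[b,a]) for a,b in zip(u.ravel(),v.ravel())]);m=Q[:,2]>.02
print("clamp",Q[m].min(0),Q[m].max(0)); m=Q[:,2]>.1; print(Q[m].min(0),Q[m].max(0))
```

```text
Traceback (most recent call last):
  File "h.py", line 6, in world
    K,k1,R,t=cam(n)
             ~~~^^^
  File "h.py", line 4, in cam
    p=manip.camera_params(n); R,_=cv2.Rodrigues(np.array(p["rvec"],float)); return np.array(p["camera_matrix"],float),p["k1"],R,np.array(p["tvec"],float).ravel()
ValueError: time passes only in moves, steps and waits
```

View pics/crop0.png

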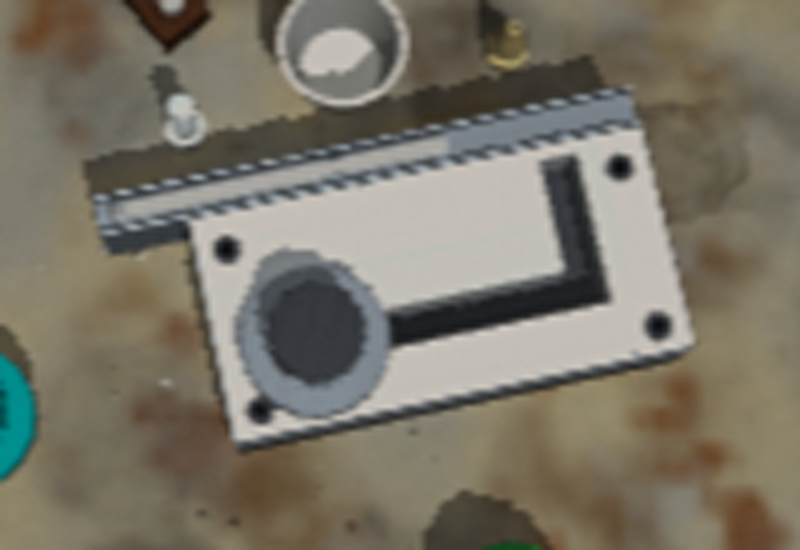

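The crop shows a grey pin (flange centre at crop (315,335), i.e. image (318,257)) in the long leg. The slot corner is at crop (590,290) and the end at (560,165), so it is the right pin. I'll fit the jig pose from the depth map and the corners.

```bash
sed -i 's/^def cam/from functools import lru_cache\n@lru_cache(None)\ndef cam/' h.py
cat > fit.py <<'E'
from h import *
from scipy.optimize import least_squares
def T(p,J): c,s=np.cos(p[2]),np.sin(p[2]); J=np.asarray(J,float); return np.stack([p[0]+c*J[:,0]-s*J[:,1],p[1]+s*J[:,0]+c*J[:,1]],1)
E
python3 - <<'E'
from fit import *
d=np.load("pics/top0.npy")
C=[(190,222),(640,125),(693,343),(238,441),(543,160),(576,155),(608,300),(565,277)]
J=[(27,92),(27,-84),(-60,-84),(-60,92),(22.5,-42.5),(22.5,-57.5),(-37.5,-57.5),(-22.5,-42.5)]
W=np.array([onz("top",255+(a-2)/5,190+(b-2)/5,.046)[:2] for a,b in C])
r=least_squares(lambda p:(T(p,np.array(J)/1e3)-W).ravel(),[.6,-.1,0]); p=r.x; print("jig",p,(r.fun.reshape(-1,2)*1e3).round(1))
def cloud(v0,v1,u0,u1):
    v,u=np.mgrid[v0:v1,u0:u1]; K,k1,R,t=cam("top"); q=cv2.undistortPoints(np.stack([u,v],-1).reshape(-1,1,2).astype(float),K,np.array([k1,0,0,0.]))[:,0]
    z=d[v0:v1,u0:u1].ravel(); return (np.c_[q*z[:,None],z]-t)@R
P=cloud(190,300,255,415)
for a,b in((.08,.09),(.056,.065)):
    k=(P[:,2]>a)&(P[:,2]<b); (cx,cy),rad=cv2.minEnclosingCircle(P[k][:,:2].astype(np.float32)); print(k.sum(),cx,cy,rad,P[k].mean(0))
    c,s=np.cos(p[2]),np.sin(p[2]); dx,dy=cx-p[0],cy-p[1]; print("injig",c*dx+s*dy,-s*dx+c*dy)
k=(P[:,2]>.043)&(P[:,2]<.049); print("topz",np.median(P[k][:,2]))
Q=cloud(300,410,200,300)
for h in(.02,.1): m=(Q[:,2]>h); print("clamp",Q[m].min(0),Q[m].max(0))
print("pts",T(p,[(-.03,.06),(-.03,-.05),(.015,-.05)]))
for l in("nozzle","bolt"):print(l,[ (x["point"],x["score"]) for x in manip.look_for("side",l)[:2]])
E
```

```text
jig [ 0.62511553 -0.12426228  0.22352089] [[ 0.9  0.9]
 [ 0.  -0.7]
 [-1.6 -1.2]
 [-1.6  1.2]
 [ 0.5  1.9]
 [ 1.7 -0.2]
 [-1.4 -1.9]
 [ 1.4 -0. ]]
298 0.5839859843254089 -0.07774566859006882 0.017884278669953346 [ 0.58386067 -0.07784591  0.08340365]
injig -0.029795293605763842 0.05447636616663881
364 0.5719127058982849 -0.03365658223628998 0.07324483245611191 [ 0.58182127 -0.07700386  0.05942703]
injig -0.031795249332118886 0.10014486476887496
topz 0.045600793350816064
clamp [ 0.3405193  -0.07181793  0.02042243] [0.48604895 0.10216402 0.90680146]
clamp [ 0.34221709 -0.07181793  0.10000087] [0.48604895 0.09348789 0.90680146]
pts [[ 0.58256198 -0.07240482]
 [ 0.60694505 -0.17966836]
 [ 0.65082559 -0.16969346]]
nozzle [([0.7131, -0.1571, 0.0195], 0.57)]
bolt [([0.6805, -0.0301, 0.0195], 0.47)]
```

Jig pose is (0.6251, -0.1243), yaw 0.2235. The pin is at jig (-30, 54.5) with its knob top at 84 mm, matching the given sizes, so the measurements hold. Tool x lies along jig +x and tool y along jig -y, to within 0.01 rad. I'll transit high with the fingers shut, to above jig (-30, +118).

```bash
python3 -m inch '[[[0.034,-0.030,0],[0,0,0.01],0],[[0.034,-0.030,0],[0,0,0],0],[[0.034,-0.030,0],[0,0,0],0],[[0.034,-0.030,0],[0,0,0],0],[[0.034,-0.030,0],[0,0,0],0],[[0.034,-0.030,0],[0,0,0],0],[[0.034,-0.030,0],[0,0,0],0],[[0.034,-0.030,0],[0,0,0],0]]'
python3 -m inch '[[[0.034,-0.030,0],[0,0,0],0],[[0.034,-0.030,0],[0,0,0],0],[[0.034,-0.030,0],[0,0,0],0],[[0.034,-0.030,0],[0,0,0],0],[[0.034,-0.030,0],[0,0,0],0],[[0.034,-0.030,0],[0,0,0],0],[[0.02,-0.02,0],[0,0,0],0],[[0,0,0],[0,0,0],0]]'
cat > where.py <<'E'
from fit import *
from scipy.spatial.transform import Rotation as Ro
s=manip.state(); p=[.62512,-.12426,.22352]; c,si=np.cos(p[2]),np.sin(p[2]); d=s["tool_pos"][:2]-p[:2]
q=s["tool_rot"]; M=Ro.from_quat([q[1],q[2],q[3],q[0]]).as_matrix()
print("tcp in jig mm",(1e3*np.array([c*d[0]+si*d[1],-si*d[0]+c*d[1],s["tool_pos"][2]])).round(1),"yaw err",(np.arctan2(M[1,0],M[0,0])-p[2]).round(4),"zaxis",M[:,2].round(3),"F",s["contact_force"].round(1),"t",s["time"],"w",round(s["gripper_width"],2))
E
python3 where.py
```

```text
time: 1.6
tool_pos: [0.3571, -0.3118, 0.2566]
tool_rot: [0.0, 0.994, 0.112, 0.0]
contact_force: [0.6, 0.0, 0.0]
gripper_width: 0.0
grasp_force: 0.0
time: 2.4
tool_pos: [0.5316, -0.0659, 0.2563]
tool_rot: [-0.0, 0.993, 0.114, 0.0]
contact_force: [0.3, 0.1, 0.0]
gripper_width: -0.001
grasp_force: 0.0
tcp in jig mm [-78.3  77.7 256.3] yaw err 0.0049 zaxis [ 0.     0.001 -1.   ] F [0.3 0.1 0. ] t 2.4 w -0.0
```

```bash
python3 -m inch '[[[0.024,-0.021,0],[0,0,0.005],0],[[0.024,-0.021,0.02],[0,0,0],0],[[0,0,0.04],[0,0,0],0],[[0,0,0.04],[0,0,0],0],[[0,0,0.02],[0,0,0],0],[[0,0,0],[0,0,0],0]]'; python3 where.py
```

```text
time: 3.0
tool_pos: [0.5649, -0.0175, 0.1319]
tool_rot: [-0.001, 0.994, 0.109, -0.004]
contact_force: [-0.2, 0.0, 0.5]
gripper_width: -0.001
grasp_force: 0.0
tcp in jig mm [-35.1 117.5 131.9] yaw err -0.0055 zaxis [-0.008  0.001 -1.   ] F [-0.2  0.   0.5] t 3.0 w -0.0
```

```bash
python3 -m inch '[[[0.004,0,0.03],[0,0,0],0],[[0,0,0.022],[0,0,0],0],[[0,0,0.003],[0,0,0],0],[[0,0,0],[0,0,0],0],[[0,0,0],[0,0,0],0]]'; python3 where.py
python3 - <<'E'
from h import *
ims=[]
for n,(a,b) in(("side",(300,250)),("top",(320,250))):
    im,d=manip.grab_frame(n); c=im[b-75:b+75,a-67:a+67,::-1]; ims.append(cv2.resize(c,None,fx=2.95,fy=3.9*0+2.95,interpolation=cv2.INTER_CUBIC))
cv2.imwrite("pics/a.png",np.hstack(ims))
E
```

```text
time: 3.5
tool_pos: [0.5733, -0.0167, 0.0837]
tool_rot: [0.001, 0.994, 0.109, 0.002]
contact_force: [0.5, -0.6, 0.1]
gripper_width: -0.001
grasp_force: 0.0
tcp in jig mm [-26.7 116.3  83.7] yaw err -0.0051 zaxis [ 0.004 -0.001 -1.   ] F [ 0.5 -0.6  0.1] t 3.5 w -0.0
```

View pics/a.png

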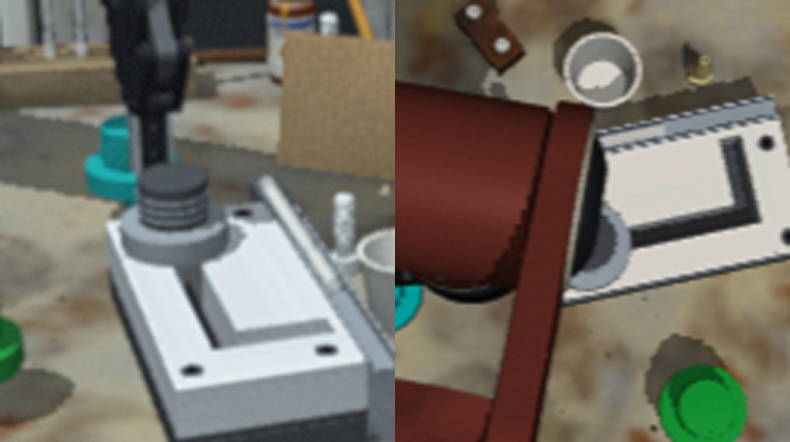

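The side view (left) shows the shut fingers behind the pin at crop (150,120), in line with it. The top view (right) shows them clear of the bolt and the tube. I'll lower the last 8 mm and push along tool +y.

```bash
python3 -m inch '[[[-0.003,0.003,0.004],[0,0,0.005],0],[[0,0,0.003],[0,0,0],0],[[0,0.005,0],[0,0,0],0],[[0,0.004,0],[0,0,0],0],[[0,0.004,0],[0,0,0],0],[[0,0.004,0],[0,0,0],0]]'; python3 where.py
```

```text
time: 4.2
tool_pos: [0.5734, -0.0369, 0.0744]
tool_rot: [0.0, 0.994, 0.107, 0.0]
contact_force: [0.4, -0.2, -0.5]
gripper_width: 0.004
grasp_force: 0.0
tcp in jig mm [-31.   96.7  74.4] yaw err -0.0099 zaxis [ 0. -0. -1.] F [ 0.4 -0.2 -0.5] t 4.2 w 0.0
```

```bash
python3 -m inch '[[[0,0.006,-0.001],[0,0,-0.01],0],[[0,0.006,0],[0,0,0],0],[[0,0.007,0],[0,0,0],0],[[0,0.008,0],[0,0,0],0],[[0,0.008,0],[0,0,0],0]]'; python3 where.py
python3 - <<'E'
from h import *
manip.grab_frame("side");print([(r["point"],r["score"]) for r in manip.look_for("side","stop_pin")])
E
```

```text
time: 4.7
tool_pos: [0.5811, -0.0712, 0.0753]
tool_rot: [-0.0, 0.994, 0.112, -0.0]
contact_force: [-0.6, 1.8, -0.9]
gripper_width: 0.0
grasp_force: 0.9
tcp in jig mm [-31.2  61.5  75.3] yaw err 0.0003 zaxis [-0.  0. -1.] F [-0.6  1.8 -0.9] t 4.7 w 0.0
[([0.4932, -0.1682, 0.0396], 0.75), ([0.5913, -0.1305, 0.061], 0.56), ([0.5482, 0.0382, 0.035], 0.55)]
```

Contact force is 1.8 N and the pin has moved about 35 mm down the slot, so the push works. I'll continue.

```bash
python3 -m inch '[[[0,0.009,0],[0,0,0],0],[[0,0.009,0],[0,0,0],0],[[0,0.009,0],[0,0,0],0],[[0,0.009,0],[0,0,0],0],[[0,0.008,0],[0,0,0],0],[[0,0.007,0],[0,0,0],0],[[0,0.006,0],[0,0,0],0]]'; python3 where.py
python3 -m inch '[[[0,0.005,0],[0,0,0],0],[[0,0.004,0],[0,0,0],0],[[0,0.002,0],[0,0,0],0],[[0,0,0],[0,0,0],0]]'; python3 where.py
```

```text
time: 5.5
tool_pos: [0.5937, -0.1268, 0.0753]
tool_rot: [-0.0, 0.994, 0.112, 0.0]
contact_force: [-1.0, 1.7, 0.6]
gripper_width: 0.004
grasp_force: 1.0
tcp in jig mm [-31.2   4.5  75.3] yaw err 0.0 zaxis [ 0.  0. -1.] F [-1.   1.7  0.6] t 5.5 w 0.0
time: 5.9
tool_pos: [0.5961, -0.1372, 0.0754]
tool_rot: [0.0, 0.994, 0.112, 0.0]
contact_force: [-0.1, 0.6, 0.9]
gripper_width: -0.0
grasp_force: 0.2
tcp in jig mm [-31.1  -6.2  75.4] yaw err 0.0001 zaxis [ 0.    -0.001 -1.   ] F [-0.1  0.6  0.9] t 5.9 w -0.0
```

Creep forward until the force rises at the corner wall.

```bash
python3 -m inch '[[[0,0.002,0],[0,0,0],0],[[0,0.001,0],[0,0,0],0]]'; python3 where.py;  python3 -m inch '[[[0,0.001,0],[0,0,0],0],[[0,0.001,0],[0,0,0],0]]'; python3 where.py
```

```text
time: 6.1
tool_pos: [0.5967, -0.1397, 0.0753]
tool_rot: [-0.0, 0.994, 0.112, -0.0]
contact_force: [0.5, 2.9, 0.2]
gripper_width: 0.004
grasp_force: 0.9
tcp in jig mm [-31.1  -8.7  75.3] yaw err 0.0004 zaxis [-0.  0. -1.] F [0.5 2.9 0.2] t 6.1 w 0.0
time: 6.3
tool_pos: [0.5972, -0.1417, 0.0753]
tool_rot: [-0.0, 0.994, 0.112, -0.0]
contact_force: [-0.1, 2.4, 0.1]
gripper_width: 0.004
grasp_force: 0.9
tcp in jig mm [-31.1 -10.8  75.3] yaw err 0.0004 zaxis [-0.  0. -1.] F [-0.1  2.4  0.1] t 6.3 w 0.0
```

```bash
python3 -m inch '[[[0,0.001,0],[0,0,0],0],[[0,0.001,0],[0,0,0],0]]'; python3 where.py;  python3 - <<'E'
from h import *
im,d=manip.grab_frame("side"); a,b=300,260
cv2.imwrite("pics/b.png",cv2.resize(im[b-60:b+80,a-80:a+100,::-1],None,fx=4,fy=4,interpolation=cv2.INTER_CUBIC))
E
```

```text
time: 6.5
tool_pos: [0.5975, -0.1431, 0.0752]
tool_rot: [-0.001, 0.994, 0.112, -0.0]
contact_force: [-0.6, 6.0, 2.7]
gripper_width: 0.002
grasp_force: 3.1
tcp in jig mm [-31.1 -12.2  75.2] yaw err 0.0001 zaxis [-0.001  0.002 -1.   ] F [-0.6  6.   2.7] t 6.5 w 0.0
```

View pics/b.png

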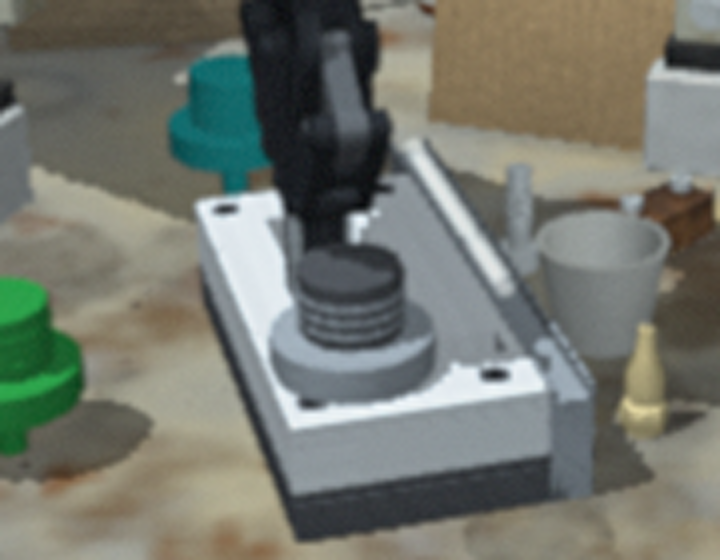

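The side view shows the pin seated at the corner end of the long leg, flange at crop (352,345), flat on the jig. Force rose to 6 N at the wall. I'll back off, lift over and go round to the near side.

```bash
python3 -m inch '[[[0,-0.01,0],[0,0,0],0],[[0,-0.015,-0.01],[0,0,0],0],[[0,0,-0.04],[0,0,0],0],[[-0.02,0,-0.025],[0,0,0],0],[[-0.035,0.03,0],[0,0,0],0],[[-0.005,0.03,0],[0,0,0],0],[[0,0.003,0],[0,0,0],0],[[0,0,0],[0,0,0],0]]'; python3 where.py
cat > pin.py <<'E'
from fit import *
im,d=manip.grab_frame("side"); K,k1,R,t=cam("side"); p=[.62512,-.12426,.22352]; c,s=np.cos(p[2]),np.sin(p[2])
v,u=np.mgrid[200:340,220:400]; q=cv2.undistortPoints(np.stack([u,v],-1).reshape(-1,1,2).astype(float),K,np.array([k1,0,0,0.]))[:,0]
z=d[200:340,220:400].ravel(); P=(np.c_[q*z[:,None],z]-t)@R; D=P[:,:2]-p[:2]; J=np.c_[c*D[:,0]+s*D[:,1],-s*D[:,0]+c*D[:,1],P[:,2]]*1e3
k=(J[:,2]>82)&(J[:,2]<86.5)&(abs(J[:,0])<60)&(J[:,1]>-85)&(J[:,1]<-25); print("knob top n",k.sum(),"mean",J[k].mean(0).round(1),"mid",((J[k].min(0)+J[k].max(0))/2).round(1),"span",np.ptp(J[k],0).round(1))
k=(J[:,2]>63)&(J[:,2]<78)&(abs(J[:,0])<60)&(J[:,1]>-85)&(J[:,1]<-25); print("knob x mid",(J[k].min(0)+J[k].max(0))[:1]/2,k.sum())
E
python3 pin.py
```

```text
time: 7.35
tool_pos: [0.5477, -0.1941, 0.1511]
tool_rot: [0.0, 0.994, 0.111, 0.0]
contact_force: [0.5, -0.2, 0.5]
gripper_width: 0.003
grasp_force: 0.0
tcp in jig mm [-91.  -50.9 151.1] yaw err -0.0006 zaxis [ 0.001 -0.    -1.   ] F [ 0.5 -0.2  0.5] t 7.35 w 0.0
knob top n 274 mean [-29.3 -55.   83.7] mid [-29.  -53.6  83.7] span [33.5 37.1  3.4]
knob x mid [-28.79886768] 288
```

Pin measured at about (-29, -52) mm in jig: in the corner and flat. Green pin spans jig x below -114, y above -23, so the hand clears it. I'll lower and push +x.

```bash
python3 -m inch '[[[0.003,0.001,0.035],[0,0,0],0],[[0,0,0.03],[0,0,0],0],[[0,0,0.01],[0,0,0],0],[[0.004,0,0],[0,0,0],0],[[0.004,0,0],[0,0,0],0],[[0.004,0,0],[0,0,0],0]]'; python3 where.py
```

```text
time: 8.0
tool_pos: [0.5642, -0.192, 0.0775]
tool_rot: [0.001, 0.994, 0.112, 0.002]
contact_force: [0.8, 0.6, -0.2]
gripper_width: 0.0
grasp_force: 0.0
tcp in jig mm [-74.4 -52.5  77.5] yaw err 0.0007 zaxis [ 0.003 -0.002 -1.   ] F [ 0.8  0.6 -0.2] t 8.0 w 0.0
```

```bash
python3 -m inch '[[[0.004,-0.001,0.001],[0,0,0],0],[[0.005,0,0],[0,0,0],0],[[0.006,0,0],[0,0,0],0],[[0.006,0,0],[0,0,0],0],[[0.006,0,0],[0,0,0],0],[[0.006,0,0],[0,0,0],0],[[0.005,0,0],[0,0,0],0],[[0.004,0,0],[0,0,0],0]]'; python3 where.py; python3 pin.py
```

```text
time: 8.8
tool_pos: [0.6035, -0.1813, 0.0742]
tool_rot: [0.0, 0.994, 0.112, -0.0]
contact_force: [-2.1, 0.5, 0.4]
gripper_width: 0.002
grasp_force: 1.1
tcp in jig mm [-33.7 -50.8  74.2] yaw err 0.0004 zaxis [-0. -0. -1.] F [-2.1  0.5  0.4] t 8.8 w 0.0
knob top n 309 mean [ -0.1 -55.6  83.7] mid [-10.5 -52.6  84.2] span [66.9 37.4  4.4]
knob x mid [-10.32311091] 468
```

```bash
python3 -m inch '[[[0.003,0,0],[0,0,0],0],[[0.002,0,0],[0,0,0],0],[[0.002,0,0],[0,0,0],0],[[0.001,0,0],[0,0,0],0]]'; python3 where.py;python3 -m inch '[[[0.001,0,0],[0,0,0],0],[[0.001,0,0],[0,0,0],0]]'; python3 where.py
```

```text
time: 9.25
tool_pos: [0.611, -0.1796, 0.0742]
tool_rot: [-0.0, 0.994, 0.112, -0.0]
contact_force: [-1.1, 0.4, 0.4]
gripper_width: -0.005
grasp_force: 1.0
tcp in jig mm [-26.1 -50.8  74.2] yaw err 0.0003 zaxis [-0.  0. -1.] F [-1.1  0.4  0.4] t 9.25 w -0.01
time: 9.45
tool_pos: [0.6128, -0.1792, 0.0742]
tool_rot: [-0.0, 0.994, 0.112, -0.0]
contact_force: [-1.4, -0.8, -0.2]
gripper_width: -0.001
grasp_force: 0.9
tcp in jig mm [-24.2 -50.8  74.2] yaw err 0.0002 zaxis [-0.  0. -1.] F [-1.4 -0.8 -0.2] t 9.45 w -0.0
```

```bash
python3 -m inch '[[[0.001,0,0],[0,0,0],0],[[0,0,0],[0,0,0],0]]'; python3 where.py
```

```text
time: 9.65
tool_pos: [0.614, -0.1789, 0.0742]
tool_rot: [-0.0, 0.994, 0.112, 0.0]
contact_force: [-1.1, -0.4, 0.1]
gripper_width: 0.001
grasp_force: 0.6
tcp in jig mm [-23.  -50.8  74.2] yaw err 0.0003 zaxis [ 0.  0. -1.] F [-1.1 -0.4  0.1] t 9.65 w 0.0
```

```bash
python3 -m inch '[[[0.001,0,0],[0,0,0],0],[[0,0,0],[0,0,0],0]]'; python3 where.py;python3 -m inch '[[[0.001,0,0],[0,0,0],0],[[0,0,0],[0,0,0],0]]'; python3 where.py
```

```text
time: 9.85
tool_pos: [0.6149, -0.1787, 0.0742]
tool_rot: [-0.0, 0.994, 0.112, 0.0]
contact_force: [-0.6, -0.4, -0.9]
gripper_width: 0.002
grasp_force: 0.6
tcp in jig mm [-22.  -50.8  74.2] yaw err 0.0002 zaxis [ 0.  0. -1.] F [-0.6 -0.4 -0.9] t 9.85 w 0.0
time: 10.05
tool_pos: [0.6154, -0.1786, 0.0742]
tool_rot: [-0.0, 0.994, 0.112, -0.001]
contact_force: [-2.7, -1.0, 1.5]
gripper_width: -0.003
grasp_force: 1.9
tcp in jig mm [-21.5 -50.8  74.2] yaw err 0.0003 zaxis [-0.001 -0.    -1.   ] F [-2.7 -1.   1.5] t 10.05 w -0.0
```

```bash
python3 -m inch '[[[0.001,0,0],[0,0,0],0],[[0,0,0],[0,0,0],0]]'; python3 where.py; python3 -m inch '[[[0.001,0,0],[0,0,0],0],[[0,0,0],[0,0,0],0]]'; python3 where.py; python3 pin.py
```

```text
time: 10.25
tool_pos: [0.6155, -0.1786, 0.0742]
tool_rot: [-0.0, 0.994, 0.112, -0.002]
contact_force: [-6.9, -0.6, 3.7]
gripper_width: 0.0
grasp_force: 3.7
tcp in jig mm [-21.4 -50.8  74.2] yaw err 0.0004 zaxis [-0.004 -0.    -1.   ] F [-6.9 -0.6  3.7] t 10.25 w 0.0
time: 10.45
tool_pos: [0.6157, -0.1785, 0.0742]
tool_rot: [-0.0, 0.994, 0.112, -0.003]
contact_force: [-11.0, -2.3, 5.4]
gripper_width: -0.002
grasp_force: 5.4
tcp in jig mm [-21.2 -50.8  74.2] yaw err 0.0004 zaxis [-0.006 -0.    -1.   ] F [-11.   -2.3   5.4] t 10.45 w -0.0
knob top n 314 mean [ 11.4 -55.9  83.7] mid [  2.1 -53.5  84.1] span [67.5 37.7  4.2]
knob x mid [0.93358598] 462
```

The tool has stopped against the end wall and the force is building to 11 N, so the pin is home. I'll retreat straight back, lift clear and check.

```bash
python3 -m inch '[[[-0.005,0,0],[0,0,0],0],[[-0.02,0,0],[0,0,0],0],[[-0.03,0,-0.01],[0,0,0],0],[[-0.01,0,-0.04],[0,0,0],0],[[-0.02,0.03,-0.03],[0,0,0],0],[[-0.03,0.03,-0.02],[0,0,0],0],[[-0.03,0.035,0],[0,0,0],0],[[-0.03,0.035,0],[0,0,0],0]]'
python3 -m inch '[[[-0.03,0.035,0],[0,0,0],0],[[-0.03,0.035,0],[0,0,0],0],[[-0.03,0.03,0],[0,0,0],0],[[0,0,0],[0,0,0],0],[[0,0,0],[0,0,0],0]]'; python3 pin.py
python3 - <<'E'
from h import *
ims=[]
for n,(a,b) in(("side",(310,260)),("top",(335,245))):
    im,d=manip.grab_frame(n); ims.append(cv2.resize(im[b-70:b+70,a-65:a+65,::-1],None,fx=3,fy=3,interpolation=cv2.INTER_CUBIC))
cv2.imwrite("pics/c.png",np.hstack(ims)); print(manip.look_for("top","stop_pin"))
E
```

```text
time: 11.3
tool_pos: [0.4764, -0.3455, 0.1766]
tool_rot: [0.002, 0.994, 0.112, 0.002]
contact_force: [0.5, -0.3, -0.2]
gripper_width: -0.001
grasp_force: 0.0
time: 11.8
tool_pos: [0.4103, -0.462, 0.1746]
tool_rot: [0.0, 0.994, 0.111, 0.001]
contact_force: [-0.1, 0.4, -0.7]
gripper_width: 0.001
grasp_force: 0.0
knob top n 270 mean [ 17.1 -54.8  83.8] mid [ 17.8 -54.1  83.8] span [35.1 36.1  3.1]
knob x mid [16.53405119] 269
[{'point': [0.5583, 0.049, 0.0339], 'score': 0.85}, {'point': [0.4855, -0.1523, 0.0346], 'score': 0.83}]
```

View pics/c.png

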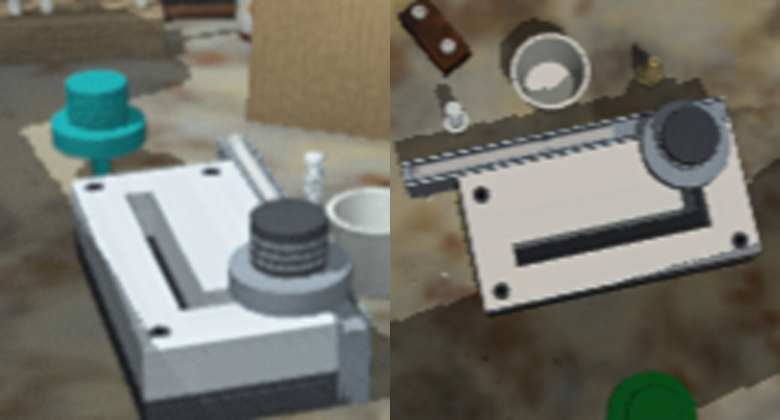

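Both views show the pin flat at the end of the short leg (top crop (685,143)), beside the trough. The tube, nozzle, crucible and bolt are where they were, and the hand is clear. Its x travel from the corner is about 46 mm, so it is home.

```bash
python3 -c "
from plant import manip
print(manip.job_done())"
```

```text
the job is handed in; nothing more can be done
None
```

The stop pin is fully home at the end of the short leg and flat on the jig, the tube and the things behind the jig look undisturbed, the hand is clear, and the job is handed in; no verdict was returned.

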